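Load the hex nut into the spring nest and close the keeper over it

ROBOT

A 6-joint arm with a two-finger parallel gripper is mounted at the origin on a cart in front of the work surface, level with it; the furniture and walls round the work are solid. World frame = base frame: x ahead of the robot, y to its left, z up, the work surface at z = 0. Lengths are in mm, angles in rad, forces in N, time in s.
With the tool pointing down it reaches from about 275 to 750 mm from the base axis. Payload 10.2 kg.
Tool frame: the origin (TCP) lies at the very end of the fingers, on their centre line; the grasp point (between the pads) lies 19 mm behind it; z points along the fingers, y is the line along which they close (so a half turn about z gives the same grasp; the last joint's range is limited). The gripper opens to 85 mm and grips with 20 to 120 N. Pads are 22 mm wide; open, the fingers measure 114 mm over their backs; the gripper's body (76 mm by 85 mm) begins 54 mm behind the grasp point. The pads swing forward as they close: fully open they stand 13 mm farther back than shut.
Start: joints at [-1.365, 0.313, 1.498, -0, 1.331, -0.223], TCP at [218.273, -477.481, 194.594] pointing down, gripper open.
Joint ranges: [-2.94, 2.94], [-0.97, 2.17], [0.19, 2.56], [-1.23, 4.37], [0.02, 3.11], [-2.88, 2.88]. Speed limits (rad/s): [2.39, 2.39, 3.01, 3.14, 3.14, 3.14].

INTERFACE

Orientations are given as a unit quaternion [w, x, y, z].
In Python, from rig import ctrl, optics gives the robot as it stands. The module is installed in compiled form; this text tells all that it offers.
- The arm moves only by the shell command python3 -m handwheel 'ROWS' [FORCE]. ROWS is JSON, a list that holds one entry, the list of rows, each a list of 5 numbers: the gripper command: -1 is fully open, 1 is shut, values between are in proportion, then the shift along the world's x, y, z in units of 50 mm (1.0 is 50 mm), then the turn about the world's z in units of 8 degrees (1.0 is 8 degrees). In form: [[[gripper, tx, ty, tz, twist], ...]]. A call has 1 to 10 rows; each row shifts and turns the commanded pose from where the row before left it; what a row does not reach is not made up. A row lasts 1/10 s, in which the tool goes at most 50 mm and 8.59 degrees, less where a joint would pass 70% of its speed; a pose out of reach is approached as far as the arm can. A call is refused whole if a number of a shift passes 1 or a number of a turn 1, either way. A call with a gripper value outside its range is refused whole. The fingers move at their own pace and stop on an object; FORCE is the grip in N (left out, the last holds). Time passes only in rows, so rows that do not move let the fingers close. It gives the time, the measured TCP pose, the force, the opening and the grip force at its end, in the units of the state.
- ctrl.sense(): the state, without advancing time (a new reading comes with each control period).
- optics.capture(name): name is "side" or "top" or "wrist"; returns a dict with "img" (480x640x3 uint8, blue, green, red), "K" (3x3 intrinsics, pixels), "dist_coeffs" ([k1, k2, p1, p2, k3] as OpenCV has them; the pictures are not rectified), "R" (3x3) and "t" (3): a world point X has camera coordinates R X + t. Camera axes: x right, y down, z forward; pixel columns grow to the right and rows downward; lengths in mm; the calibration is good to about 2 mm. A picture is of the moment at which its call begins. There is no depth.
- ctrl.finish_job(): hands the job in; it is judged then, once.
The state is a dict: "time_s": time; "joints": joint angles; "dq": joint speeds; "tau": joint torques, N m; "eef_pos": TCP position; "ee_rot": TCP orientation; "force": force on the tool from outside, world axes, zero at the start; "wrist_torque": the same for the moment, N m; "grip_width": opening from 0.0 (shut) to 1.0 (fully open); "grip_force": force on a finger pad.
Only numpy, scipy, OpenCV 4.12 (cv2) and the standard library are available. Lean on these libraries where they do the work, as an engineer would, in place of code of your own. Each camera call takes 0.05 s, during which the arm holds its last target. There are 200 camera calls.

TASK

Get the nut nest ready for the next panel: slide the keeper with the red knob fully open, nudge the loose brass nut across the deck until it drops into the six-sided pocket, then slide the keeper fully shut so that its two prongs hold the nut down flat on the pocket's floor. Push the nut gently and never pinch it or lift it off the deck, do not force the keeper against a nut that is not in its pocket, leave the dish, the wick reel and the marker where they are, and take your hand away at the end.

Things in the scene. Friction and masses are not known exactly. Their poses are not given: they have to be found in the camera images.
- fixture_base: dark steel base plate, 226 x 156 x 6 mm, fixed. Origin on the bench under the nominal pocket axis; z up; +x runs from the loading deck over the pocket to the keeper. The dark blue nest block bolted on it through long slots sits up to 7 mm off nominal along x, 3 mm along y and up to 0.03 rad turned, different each time: block, pocket, keeper and knob places given here are good to 7 mm only
- deck_mark (a point): point on the block's flat deck (22 mm above the bench), nominally 65 mm before the pocket, where the nut lies about. Axes as fixture_base. The deck runs from x = -108 to +92 mm of the pocket, 112 mm wide; lips 3 mm wide and 2.5 mm high run along its front edge and its side edges (as far as x = 17 mm)
- pocket_mark (a point): nominal centre of the pocket's mouth, at deck height (true one up to 7 mm off). Axes as fixture_base. Regular hexagon, 26.4 mm across flats, 8 mm deep, a corner towards +x and one towards -x. Its two far (+x) walls stand 3.5 mm above the deck as a steel V stop, 20 mm to either side
- ejector_mark (a point): nominal centre of the pocket's floor, 14 mm above the bench. A brass spring ejector in it carries a nut that has dropped in, which then stands 7.5 mm above the deck; about 2 N press it down to the floor, where it stands 4 mm above the deck
- nut_center (a point): centre of the loose brass nut: hexagon 24 mm across flats, 27.7 mm across corners, 12 mm thick, bore 14.6 mm, about 30 g, slippery plating that is marred by pushes above 12 N. Its x axis points to a corner, z up. Height of this point above the bench: 28 mm flat on the deck, 23.5 mm dropped in the pocket on the ejector, 20.2 mm held down by the keeper
- keeper (a joint): slide of the steel keeper in m: 0 = shut (stop), 0.030 = fully open (stop). Opens along the fixture's +x, drags with 1.5 N. A fork, underside 4.3 mm and top 11.3 mm above the deck; its two prongs (15.6 mm gap) lie over the pocket when shut, so no nut gets in. Prong tips are bevelled underneath: sliding shut presses a dropped nut down, a pull of about 10 N
- knob_mark (a point): nominal place of the axis of the keeper's red knob with the keeper SHUT (fixed mark, 48 mm beyond the pocket, 43 mm above the bench; axes as fixture_base): the knob stands farther along +x by the keeper's joint value. Knob: diameter 15 mm, upright, from 34 to 51 mm above the bench. Guide rails beside the keeper reach 38 mm above the bench
- screw_dish: pale grey round dish, 54 mm wide, 31 mm high, origin at the centre of its underside; a bystander
- wick_reel: reel of copper wick, 43 mm wide, 14 mm high, origin at the centre of its underside; a bystander
- marker: black and red marker pen, 118 mm long, 13 mm thick, lying along its y axis, origin at the centre of its underside; a bystander

How it is judged (in metres and radians):
On the way, in this order (a step that is already met when the one before it is completed fails the run):
1. the keeper is fully open (within 3 mm of its stop) (value of joint keeper above 0.027 m), for 0.1 s.
2. the nut has dropped into the pocket (height (world z) of nut_center below 0.0255 m and horizontal distance between nut_center and pocket_mark below 0.01 m and angle between nut_center's own z axis and vertical below 0.12 rad), for 0.2 s.
At the end, for the whole second after the job is handed in: the keeper is shut to within 3 mm of its stop and at rest, and the nut lies level (within 0.06 rad) in the pocket, pressed down so that its centre is less than 21.3 mm above the bench and within 10 mm of the pocket mark (value of joint keeper below 0.003 m and height (world z) of nut_center below 0.0213 m and horizontal distance between nut_center and pocket_mark below 0.01 m and angle between nut_center's own z axis and vertical below 0.06 rad and velocity of joint keeper below 0.005 m/s); the robot touches nothing.
It fails at once if the nut is pushed, pressed or pinched with more than 12 N (contact force between the fingers and nut above 12 N).
It fails at once if the nut is lifted off the deck (its centre more than 8 mm above where it lies on the deck) (height (world z) of nut_center above 0.036 m).
It fails at once if the keeper is forced against the nut with more than 30 N (contact force between keeper and nut above 30 N).
It fails at once if the dish, the wick reel or the marker is moved by more than 15 mm (distance of any of screw_dish, wick_reel, marker from where it was at the start of the episode above 0.015 m).
It also fails if it takes over 72 s, if anything falls off the work surface, if the arm or the gripper's body presses on something with over 40 N, if the wrist force passes 120 N, or if a joint passes its speed limit or range.

## Working session

There is one attempt and no reset: what is moved stays moved. The work goes in short steps, Python scripts to look and compute and a shell command to move; the robot and the scene stay as the last step left them, time stands still between calls to the robot, and variables do not carry over. Pictures are saved under pics/ and viewed, at most 10 in all, crops included, and the job is handed in when it is done.

```bash
mkdir -p pics; cat > h.py <<'E'
import numpy as np, cv2
from rig import ctrl, optics
def cap(n,f=None):
    c=optics.capture(n)
    for k in("K","dist_coeffs","R","t"): c[k]=np.array(c[k],float)
    if f: cv2.imwrite("pics/"+f,c["img"])
    np.savez("last_%s.npz"%n,**c); return c
def load(n): return dict(np.load("last_%s.npz"%n))
def pix2w(c,uv,z):
    u=cv2.undistortPoints(np.array([[uv]],float),c["K"],c["dist_coeffs"])[0,0]
    d=c["R"].T@np.array([u[0],u[1],1.]); o=-c["R"].T@c["t"].ravel()
    return (o+d*(z-o[2])/d[2])
def w2pix(c,X):
    return cv2.projectPoints(np.array([X],float),cv2.Rodrigues(c["R"])[0],c["t"],c["K"],c["dist_coeffs"])[0][0,0]
E
python3 - <<'E'
from h import *
cap("top","top1.png");cap("side","side1.png")
s=ctrl.sense();print(s["eef_pos"],s["ee_rot"],s["time_s"])
E
```

```text
[ 218.21704706 -477.21620407  194.08948659] [-5.77857890e-04  9.77103103e-01  2.12765579e-01 -1.15667126e-05] 0.1
```

View pics/top1.png

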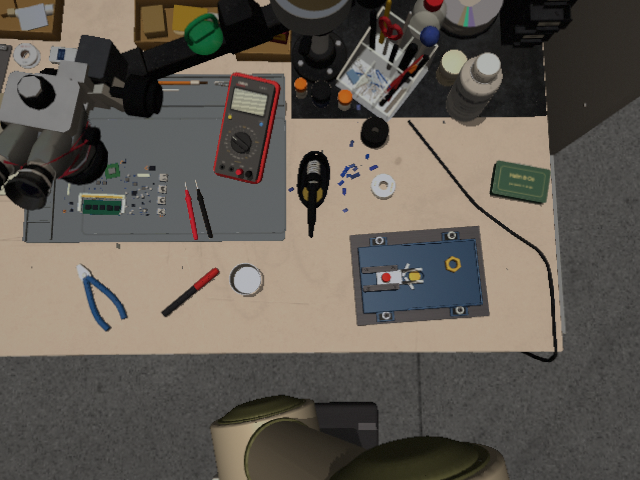

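View pics/side1.png

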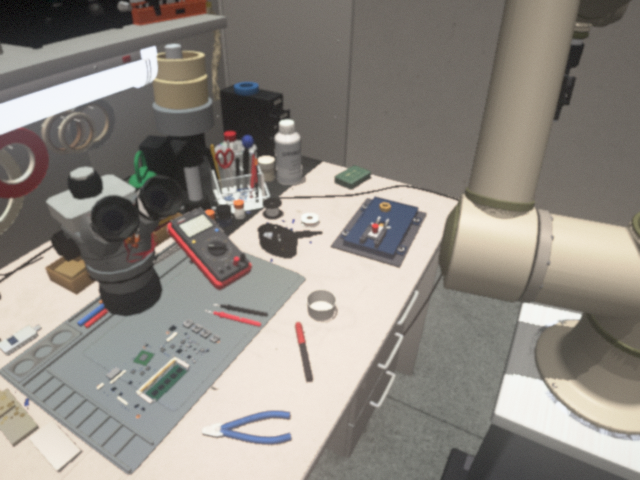

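The top view shows the fixture centred at about (420,276), the knob at (386,278), the pocket at (416,277) and the nut at (453,264). The dish is at (247,280) and the marker at (190,292), both clear of the fixture.

```bash
python3 - <<'E'
from h import *
c=load("top")
for n,uv,z in [("knob",(386,278),51),("pocket",(415,277),22),("nut",(453.5,264),34),("dish",(247,280),31),("marker",(190,292),13),("reel?",(383,186),14),
 ("plate TL",(350,236),6),("TR",(479,227),6),("BR",(489,316),6),("BL",(358,326),6)]: print(n,pix2w(c,uv,z).round(1))
img=c["img"][215:335,340:500]; cv2.imwrite("pics/top1c.png",cv2.resize(img,(800,600),interpolation=cv2.INTER_CUBIC))
cap("wrist","w0.png")
w=load("wrist");print(w["R"].round(3),(-w["R"].T@w["t"]).round(1),w["K"].round(0))
E
```

```text
knob [ 469.7 -130.4   51. ]
pocket [ 473.  -182.8   22. ]
nut [ 493.5 -245.8   34. ]
dish [469.5 100.4  31. ]
marker [451.1 199.1  13. ]
reel? [ 632.6 -133.4   14. ]
plate TL [546.  -74.9   6. ]
TR [ 560.1 -299.1    6. ]
BR [ 407.1 -308.5    6. ]
BL [391.6 -86.    6. ]
[[ 0.416 -0.909 -0.001]
 [-0.877 -0.402  0.264]
 [-0.24  -0.109 -0.965]] [ 279.4 -448.1  373.6] [[356.   0. 321.]
 [  0. 356. 240.]
 [  0.   0.   1.]]
```

View pics/top1c.png

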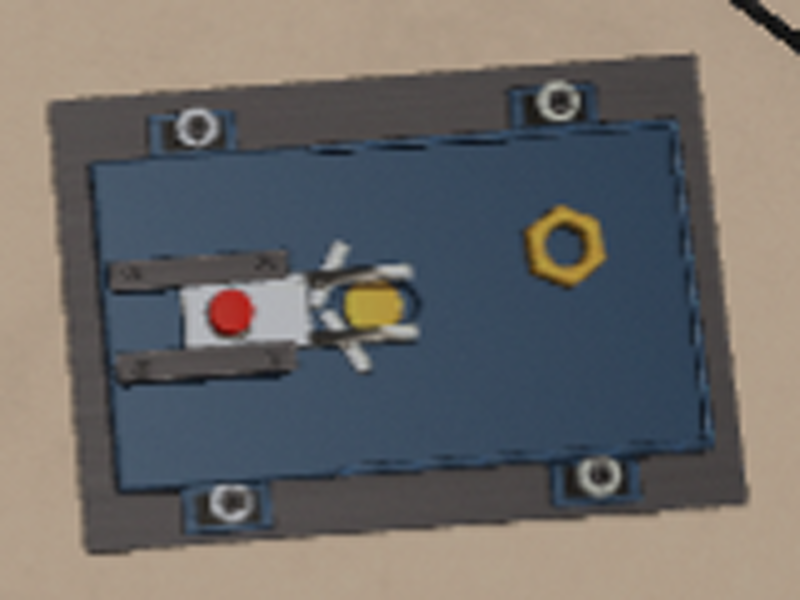

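```bash
python3 -m handwheel '[[[-1,0.5,0.58,-0.1,-0.26],[-1,0.5,0.58,-0.1,-0.26],[-1,0.5,0.58,-0.1,-0.26],[-1,0.5,0.58,-0.1,-0.26],[-1,0.5,0.58,-0.1,-0.26],[-1,0.5,0.58,-0.1,-0.26],[-1,0.5,0.58,-0.1,-0.26],[-1,0.5,0.58,-0.1,-0.26],[-1,0.5,0.58,-0.1,-0.26],[-1,0.5,0.58,-0.1,-0.26]]]'
python3 -m handwheel '[[[-0.2,0,0,0,0],[-0.2,0,0,0,0],[-0.2,0,0,0,0]]]'
python3 - <<'E'
from h import *
c=cap("wrist","w1.png")
s=ctrl.sense();print(s["eef_pos"],s["ee_rot"],s["time_s"],s["grip_width"])
c2=cap("top")
for n,X in [("knob",(469,-131,51)),("pocket",(472,-185,22)),("nut",(493,-246,34))]: print(n,w2pix(c,X))
E
```

```text
time_s: 1.15
eef_pos: [469.0, -186.1, 144.3]
ee_rot: [-0.0, 0.999, 0.032, -0.0]
force: [0.8, -0.8, -0.1]
grip_width: 1.0
grip_force: 0.0
time_s: 1.45
eef_pos: [467.9, -188.2, 144.6]
ee_rot: [0.0, 0.999, 0.033, -0.0]
force: [-0.9, 0.3, -0.1]
grip_width: 0.6
grip_force: 0.0
[ 467.80912899 -188.34372967  144.71490656] [1.22361113e-04 9.99477382e-01 3.23256519e-02 2.65966895e-05] 1.5 0.5986374761714272
knob [250.7720803  224.69570909]
pocket [319.73374694 217.83191992]
nut [395.52557929 200.60100416]
```

View pics/w1.png

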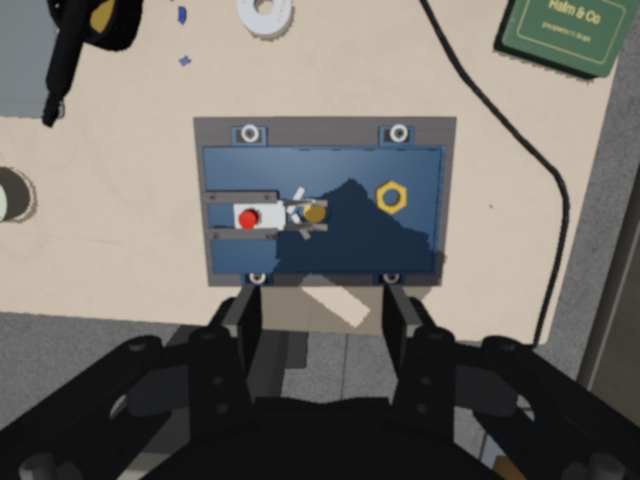

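The wrist view shows the knob at (248,219), the ejector and pocket at (315,213), and the nut at (392,197). The keeper is shut and the rails are parallel to the block.

```bash
cat > seg.py <<'E'
from h import *
def blob(c,lo,hi,roi,zs):
    x0,y0,x1,y1=roi; hsv=cv2.cvtColor(c["img"],cv2.COLOR_BGR2HSV)[y0:y1,x0:x1]
    m=cv2.inRange(hsv,lo,hi); n,l,st,ce=cv2.connectedComponentsWithStats(m)
    k=1+np.argmax(st[1:,4]); return (l==k).astype(np.uint8)*255,ce[k]+[x0,y0],st[k]
def nut(c,roi,z):
    m,ce,st=blob(c,(15,90,60),(40,255,255),roi,z)
    cn=max(cv2.findContours(m,cv2.RETR_EXTERNAL,cv2.CHAIN_APPROX_NONE)[0],key=len)[:,0]+[roi[0],roi[1]]
    P=np.array([pix2w(c,p,z)[:2] for p in cn]); 
    M=cv2.moments(P.astype(np.float32)); C=np.array([M["m10"],M["m01"]])/M["m00"]
    d=P-C; a=np.arctan2(d[:,1],d[:,0]); r=np.hypot(*d.T)
    ph=np.angle(np.sum((r-r.mean())*np.exp(6j*a)))/6
    return C,np.degrees(ph),r.min(),r.max(),m
E
python3 - <<'E'
from seg import *
c=load("wrist")
_,ce,st=blob(c,(0,150,80),(8,255,255),(225,195,270,240),51); print("knob",ce,pix2w(c,ce,51).round(1),st)
C,ph,a,b,m=nut(c,(365,170,420,225),34); print("nut",C.round(1),"corner ang mod60",ph,a,b)
_,ce,st=blob(c,(12,90,40),(40,255,255),(298,195,332,230),18); print("eject",ce,pix2w(c,ce,20).round(1),st)
for n,p,z in [("TL",(203,148),22),("TR",(445,147),24.5),("BR",(438,275),24.5),("BL",(212,274),22),("pl TL",(194,117),6),("pl TR",(456,117),6),("pl BR",(441,286),6),("pl BL",(210,287),6)]: print(n,pix2w(c,p,z).round(1))
cv2.imwrite("pics/w1c.png",cv2.resize(c["img"][140:290,190:460],(800,444),interpolation=cv2.INTER_CUBIC))
E
```

```text
knob [247.68217054 218.85658915] [ 473.5 -128.5   51. ] [ 14  15  19  19 258]
nut [ 495.6 -241.4] corner ang mod60 7.721365735329202 11.397957984695799 13.755919301177666
eject [314.1465798  213.22149837] [ 475.3 -179.9   20. ] [  5  11  23  17 307]
TL [524.3 -85.2  22. ]
TR [ 538.2 -283.3   24.5]
BR [ 427.3 -294.4   24.5]
BL [413.9 -91.1  22. ]
pl TL [549.  -72.8   6. ]
pl TR [ 563.7 -295.1    6. ]
pl BR [ 409.7 -305.9    6. ]
pl BL [394.  -84.1   6. ]
```

View pics/w1c.png

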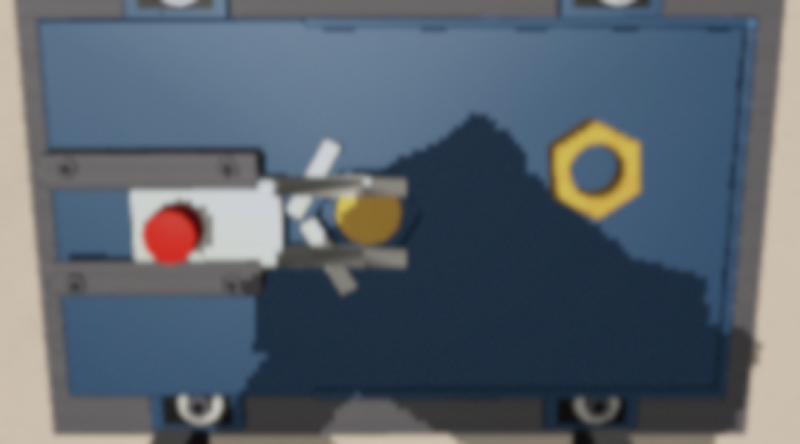

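```bash
python3 -m handwheel '[[[-0.1,0.04,0.4,-0.3,0],[-0.1,0.04,0.4,-0.4,0],[-0.1,0,0.36,-0.5,0],[-0.1,0,0,-0.4,0],[-0.1,0,0,-0.2,0],[-0.1,0,0,-0.2,0],[-0.1,0,0,-0.08,0],[-0.1,0,0,0,0]]]'
python3 - <<'E'
from h import *
c=cap("wrist","w2.png");d=cap("side")
s=ctrl.sense();print(s["eef_pos"],s["joints"])
a=c["img"][100:430,140:500];u,v=w2pix(d,(472,-140,40)).astype(int);print(u,v)
b=d["img"][v-60:v+60,u-70:u+70]
cv2.imwrite("pics/v2.png",np.hstack([a,cv2.resize(b,(385,330),interpolation=cv2.INTER_CUBIC)]))
E
```

```text
time_s: 2.35
eef_pos: [472.3, -129.9, 40.6]
ee_rot: [-0.0, 0.999, 0.033, -0.0]
force: [0.1, 0.1, -0.4]
grip_width: 0.55
grip_force: 0.0
[ 472.59857662 -129.91729392   41.15261379] [-5.07835034e-01  4.22723063e-01  1.78721598e+00 -1.39718272e-05
  9.30612389e-01  9.97562990e-01]
375 226
```

View pics/v2.png

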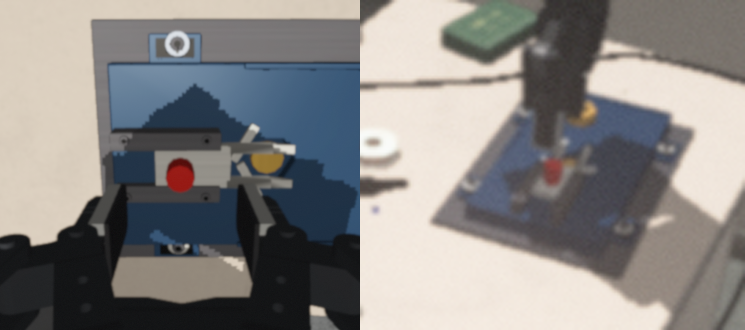

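```bash
python3 - <<'E'
from seg import *
c=load("wrist")
for X in [(472.5,-130,51),(472.5,-130,34),(483.5,-153,41),(461.5,-153,41),(483.5,-107,41)]: print(X,w2pix(c,X)-[140,100])
_,ce,st=blob(c,(0,150,60),(8,255,255),(290,240,350,310),51); print(ce-[140,100],st)
print(pix2w(c,(140+180,100+168),51))
C=nut(c,(400,150,560,290),34);print(C[:4])
E
```

```text
(472.5, -130, 51) [184.34521129 179.42075422]
(472.5, -130, 34) [184.10909316 168.03052568]
(483.5, -153, 41) [229.09939948 155.60817217]
(461.5, -153, 41) [224.99703268 194.03757414]
(483.5, -107, 41) [141.94015006 150.12783198]
[179.82638889 175.39444444] [ 17  19  27  33 720]
[ 478.48702033 -127.40253853   51.        ]
(array([ 496.41472728, -239.46039455]), np.float64(7.787300685532785), np.float64(11.592490967822096), np.float64(16.09318108254905))
```

The view shows the knob centred between the fingers along y and about 3-4 mm ahead along x. I'll shift +3 mm and grip it.

```bash
python3 -m handwheel '[[[-0.1,0.06,0.04,0,0],[0.3,0,0,0,0],[0.6,0,0,0,0],[0.8,0,0,0,0],[1,0,0,0,0],[1,0,0,0,0]]]' 25
```

```text
time_s: 3.05
eef_pos: [475.2, -127.5, 40.6]
ee_rot: [-0.0, 0.999, 0.033, -0.0]
force: [-0.3, -0.2, 0.6]
grip_width: 0.003
grip_force: 0.0
```

```bash
python3 - <<'E'
from h import *
c=cap("wrist");d=cap("side")
a=c["img"][140:400,180:480];u,v=(375,226)
b=d["img"][v-45:v+45,u-52:u+52]
cv2.imwrite("pics/v3.png",np.hstack([cv2.resize(a,(400,347),interpolation=cv2.INTER_CUBIC),cv2.resize(b,(400,347),interpolation=cv2.INTER_CUBIC)]))
E
```

```text
(no output)
```

View pics/v3.png

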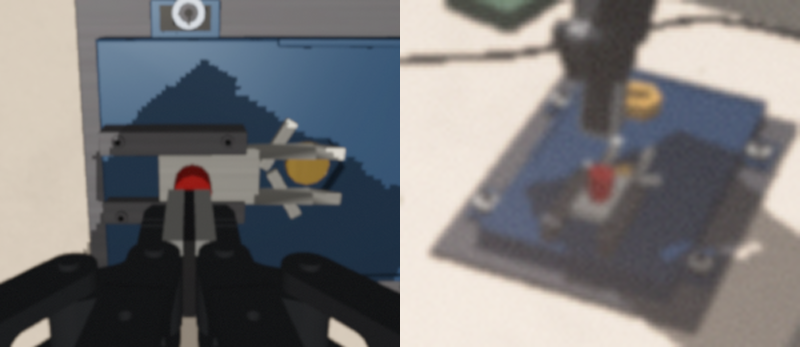

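```bash
python3 - <<'E'
from seg import *
c=load("wrist");d=load("side")
s=ctrl.sense();p=s["eef_pos"];print(p,s["grip_width"])
for X in [p,p+[11,0,0],p-[11,0,0],p+[11,0,20]]: 
  print(X.round(),"w",((w2pix(c,X)-[180,140])*1.333).round(),"s",((w2pix(d,X)-[323,181])*[400/104,347/90]).round())
for K in [(475,-130),(485,-130),(495,-130),(475,-122)]:
  for z in(34,51): print(K,z,"w",((w2pix(c,(*K,z))-[180,140])*1.333).round(),"s",((w2pix(d,(*K,z))-[323,181])*[400/104,347/90]).round())
print("side campos",-d["R"].T@d["t"])
_,ce,st=blob(d,(0,120,60),(10,255,255),(350,205,410,260),0);print(ce,pix2w(d,ce,43))
t=load("top");_,ce,st=blob(t,(0,120,60),(10,255,255),(375,265,400,290),0);print(ce,st,pix2w(t,ce,51),-t["R"].T@t["t"])
E
```

```text
[ 475.2530727  -127.48420995   40.6038002 ] 0.0015225395364206328
[ 475. -127.   41.] w [192. 177.] s [189. 185.]
[ 486. -127.   41.] w [194. 151.] s [171. 179.]
[ 464. -127.   41.] w [190. 202.] s [207. 190.]
[ 486. -127.   61.] w [194. 168.] s [174. 149.]
(475, -130) 34 w [198. 172.] s [190. 192.]
(475, -130) 51 w [199. 187.] s [193. 167.]
(485, -130) 34 w [200. 149.] s [174. 187.]
(485, -130) 51 w [201. 163.] s [176. 162.]
(495, -130) 34 w [201. 126.] s [158. 182.]
(495, -130) 51 w [203. 137.] s [160. 157.]
(475, -122) 34 w [179. 171.] s [185. 199.]
(475, -122) 51 w [178. 186.] s [187. 174.]
side campos [207.52938847 606.0258762  577.99145631]
[374.79166667 227.29166667] [ 471.59210741 -132.57927153   43.        ]
[385.75     276.984375] [ 7  8  9  9 64] [ 471.36886219 -130.00254874   51.        ] [ 406.91124475  -18.25131066 1012.33734077]
```

```bash
python3 - <<'E'
from h import *
c=load("wrist");d=load("side")
a=c["img"][235:335,270:370];b=d["img"][180:250,340:410]
f=lambda x:cv2.resize(cv2.convertScaleAbs(x,alpha=1.6,beta=20),(400,400),interpolation=cv2.INTER_CUBIC)
cv2.imwrite("pics/v4.png",np.hstack([f(a),f(b)]))
E
```

```text
(no output)
```

View pics/v4.png

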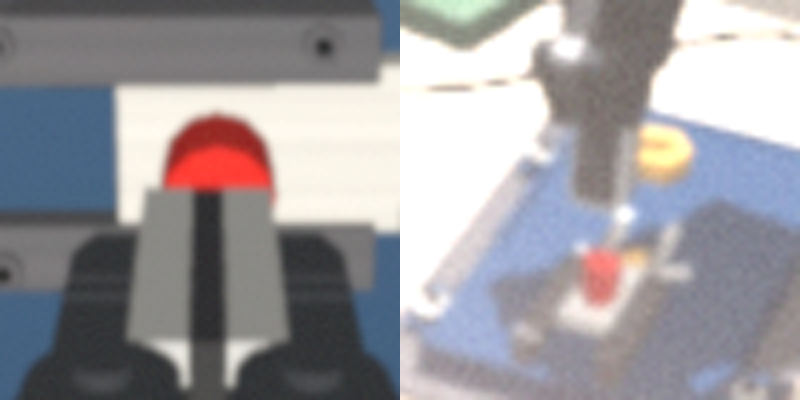

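```bash
python3 - <<'E'
from h import *
c=load("wrist");d=load("side");t=load("top")
def P(c): return c["K"]@np.c_[c["R"],c["t"].reshape(3,1)]
def und(c,p): return cv2.undistortPoints(np.array([[p]],float),c["K"],c["dist_coeffs"],P=c["K"])[0,0]
def tri(a,pa,b,pb):
    X=cv2.triangulatePoints(P(a),P(b),und(a,pa),und(b,pb)).ravel();X=X[:3]/X[3];return X.round(1),(w2pix(a,X)-pa).round(1)
print("tip",tri(c,(322,282),d,(374.5,215)))
print("knob top",tri(c,(323.5,277),d,(375,224.5)))
print("knob top t-s",tri(t,(385.75,277),d,(375,224.5)))
print("wrist cam",(-c["R"].T@c["t"]).round(1),c["R"].round(3))
s=ctrl.sense();print({k:np.round(v,3) for k,v in s.items()})
E
```

```text
tip (array([ 477.7, -128.9,   73.1]), array([ 6.1, 11.4]))
knob top (array([ 473.1, -129.2,   50.8]), array([3.6, 6.8]))
knob top t-s (array([ 471.1, -129.9,   52. ]), array([0. , 0.1]))
wrist cam [ 542.3 -121.7  220.1] [[ 0.066 -0.998 -0.   ]
 [-0.962 -0.064  0.264]
 [-0.264 -0.017 -0.964]]
{'time_s': np.float64(3.15), 'joints': array([-0.501,  0.428,  1.781,  0.   ,  0.933,  1.004]), 'dq': array([-0.   ,  0.   ,  0.   ,  0.   ,  0.001, -0.002]), 'tau': array([ 4.0000e-03, -4.0942e+01, -2.0419e+01, -0.0000e+00,  1.0000e-03,
       -0.0000e+00]), 'eef_pos': array([ 475.253, -127.484,   40.604]), 'ee_rot': array([-0.   ,  0.999,  0.033, -0.   ]), 'force': array([-0.01 , -0.11 , -0.284]), 'wrist_torque': array([0.02 , 0.021, 0.026]), 'grip_force': np.float64(0.0), 'grip_width': np.float64(0.002)}
```

The side view puts the shut fingertips clearly above the knob, although the reported TCP is at 40.6. I'll probe downward gently to find the true tip height.

```bash
python3 -m handwheel '[[[1,-0.06,-0.04,-0.02,0],[1,0,0,-0.03,0],[1,0,0,-0.03,0],[1,0,0,-0.02,0],[1,0,0,0,0]]]'
```

```text
time_s: 3.65
eef_pos: [472.2, -129.4, 35.4]
ee_rot: [-0.0, 0.999, 0.033, -0.0]
force: [-0.8, -0.3, 0.5]
grip_width: -0.002
grip_force: 0.0
```

```bash
python3 -m handwheel '[[[1,0,0,-0.03,0],[1,0,0,-0.03,0],[1,0,0,-0.02,0],[1,0,0,0,0]]]'
```

```text
time_s: 4.05
eef_pos: [472.2, -129.4, 31.4]
ee_rot: [-0.0, 0.999, 0.033, -0.0]
force: [-0.0, -0.1, -0.5]
grip_width: -0.002
grip_force: 0.0
```

```bash
python3 -m handwheel '[[[1,0,0,-0.03,0],[1,0,0,-0.03,0],[1,0,0,-0.02,0],[1,0,0,0,0]]]'
```

```text
time_s: 4.45
eef_pos: [472.2, -129.4, 27.4]
ee_rot: [-0.0, 0.999, 0.033, -0.0]
force: [0.2, -0.2, -0.7]
grip_width: 0.004
grip_force: 0.0
```

```bash
python3 -m handwheel '[[[1,0,0,-0.03,0],[1,0,0,-0.03,0],[1,0,0,-0.02,0],[1,0,0,0,0]]]'
python3 - <<'E'
from h import *
c=cap("wrist");d=cap("side")
a=c["img"][235:335,270:370];b=d["img"][180:250,340:410]
f=lambda x:cv2.resize(cv2.convertScaleAbs(x,alpha=1.6,beta=20),(400,400),interpolation=cv2.INTER_CUBIC)
cv2.imwrite("pics/v5.png",np.hstack([f(a),f(b)]))
E
```

```text
time_s: 4.85
eef_pos: [472.2, -129.4, 23.4]
ee_rot: [-0.0, 0.999, 0.033, -0.0]
force: [-0.1, -0.3, 0.6]
grip_width: 0.001
grip_force: 0.0
```

```bash
python3 -m handwheel '[[[1,0,0,-0.02,0],[1,0,0,-0.02,0],[1,0,0,-0.02,0],[1,0,0,0,0]]]'
```

```text
time_s: 5.35
eef_pos: [472.2, -129.4, 20.4]
ee_rot: [-0.0, 0.999, 0.033, -0.0]
force: [-0.3, 0.1, 0.3]
grip_width: 0.002
grip_force: 0.0
```

```bash
python3 -m handwheel '[[[1,0,0,-0.02,0],[1,0,0,-0.02,0],[1,0,0,0,0]]]'
python3 - <<'E'
from h import *
c=cap("wrist");d=cap("side")
a=c["img"][235:335,270:370];b=d["img"][180:250,340:410]
f=lambda x:cv2.resize(cv2.convertScaleAbs(x,alpha=1.6,beta=20),(400,400),interpolation=cv2.INTER_CUBIC)
cv2.imwrite("pics/v6.png",np.hstack([f(a),f(b)]))
E
```

```text
time_s: 5.65
eef_pos: [472.2, -129.4, 18.5]
ee_rot: [-0.0, 0.999, 0.033, -0.0]
force: [-0.1, 0.0, 0.6]
grip_width: 0.003
grip_force: 0.0
```

View pics/v6.png

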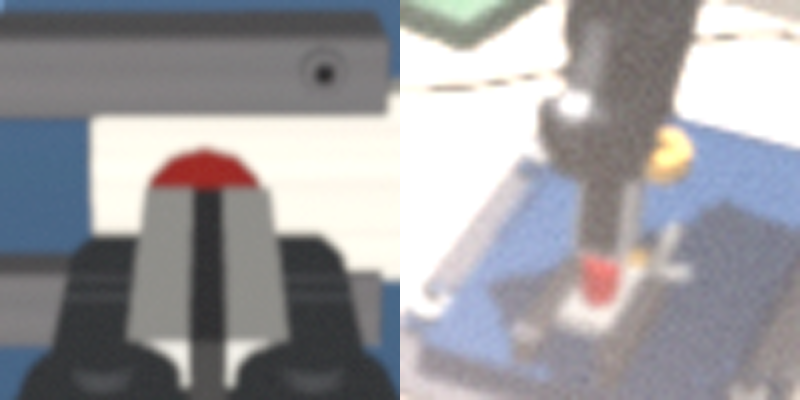

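The shut fingertips are now at the knob's top. That puts the true tip about 30 mm above the reported TCP, so I'll find contact precisely.

```bash
python3 -m handwheel '[[[1,0,0,-0.02,0],[1,0,0,0,0]]]'; python3 -m handwheel '[[[1,0,0,-0.02,0],[1,0,0,0,0]]]'
```

```text
time_s: 5.95
eef_pos: [472.2, -129.4, 17.5]
ee_rot: [-0.0, 0.999, 0.033, -0.0]
force: [0.4, -0.4, -0.3]
grip_width: -0.001
grip_force: 0.0
time_s: 6.15
eef_pos: [472.2, -129.4, 16.5]
ee_rot: [-0.0, 0.999, 0.033, -0.0]
force: [-0.6, -0.0, 0.1]
grip_width: -0.002
grip_force: 0.0
```

```bash
python3 -m handwheel '[[[1,0,0,-0.02,0],[1,0,0,0,0]]]'; python3 -m handwheel '[[[1,0,0,-0.02,0],[1,0,0,0,0]]]'
```

```text
time_s: 6.35
eef_pos: [472.2, -129.4, 15.5]
ee_rot: [-0.0, 0.999, 0.033, -0.0]
force: [-0.5, -0.3, -0.2]
grip_width: 0.002
grip_force: 0.0
time_s: 6.55
eef_pos: [472.3, -129.5, 14.7]
ee_rot: [0.0, 0.999, 0.033, 0.0]
force: [0.5, 0.0, 0.9]
grip_width: -0.001
grip_force: 0.3
```

```bash
python3 -m handwheel '[[[1,0,0,-0.02,0],[1,0,0,0,0]]]'; python3 -m handwheel '[[[1,0,0,-0.01,0],[1,0,0,0,0]]]'
```

```text
time_s: 6.75
eef_pos: [472.5, -129.7, 14.5]
ee_rot: [0.0, 0.999, 0.033, 0.0]
force: [-2.4, 0.3, 10.2]
grip_width: -0.003
grip_force: 5.4
time_s: 6.95
eef_pos: [472.5, -129.8, 14.3]
ee_rot: [0.0, 0.999, 0.033, 0.0]
force: [-4.6, 0.5, 15.8]
grip_width: -0.001
grip_force: 7.8
```

The tips touch the knob top (51) at a reported z of 14.7, so the true tip height is reported z + 36. I'll back up, open, straddle the knob and grip it.

```bash
python3 -m handwheel '[[[1,0,0,0.2,0],[0,0,0,0.2,0],[0,0,0,0,0],[0,0,0,0,0],[0,0,0,-0.2,0],[0,0,0,-0.2,0],[0,0,0,-0.2,0],[0,0,0,0,0]]]' 30
python3 -m handwheel '[[[0.3,0,0,0,0],[0.5,0,0,0,0],[0.7,0,0,0,0],[1,0,0,0,0],[1,0,0,0,0]]]' 30
```

```text
time_s: 7.75
eef_pos: [471.2, -128.9, 1.2]
ee_rot: [-0.001, 0.999, 0.033, -0.002]
force: [0.5, -0.7, 0.1]
grip_width: 0.501
grip_force: 0.0
time_s: 8.25
eef_pos: [472.5, -129.6, 3.4]
ee_rot: [0.0, 0.999, 0.033, 0.0]
force: [0.3, 1.0, 2.5]
grip_width: 0.155
grip_force: 29.7
```

```bash
python3 -m handwheel '[[[1,-0.004,0.06,0,0],[1,-0.004,0.06,0,0],[1,-0.004,0.06,0,0],[1,-0.004,0.06,0,0],[1,-0.004,0.06,0,0],[1,-0.004,0.06,0,0],[1,-0.004,0.06,0,0],[1,-0.004,0.06,0,0],[1,-0.004,0.06,0,0],[1,0,0,0,0]]]'
python3 -m handwheel '[[[1,-0.002,0.04,0,0],[1,-0.002,0.03,0,0],[1,0,0,0,0]]]'
```

```text
time_s: 9.25
eef_pos: [470.8, -103.1, 3.4]
ee_rot: [0.001, 0.999, 0.033, 0.0]
force: [-1.6, -6.2, 3.2]
grip_width: 0.156
grip_force: 30.1
time_s: 9.55
eef_pos: [470.9, -102.9, 3.4]
ee_rot: [0.004, 0.999, 0.034, 0.001]
force: [-4.7, -26.2, -0.3]
grip_width: 0.153
grip_force: 30.3
```

```bash
python3 -m handwheel '[[[1,0,-0.04,0,0],[0.3,0,0,0,0],[0,0,0,0,0],[0,0,0,0.4,0],[0,0,0,0.6,0],[0,0,-0.5,0.8,0],[0,0,-0.7,0.6,0],[0,0,-0.7,0,0],[0,0,0,0,0]]]'
python3 - <<'E'
from seg import *
c=cap("wrist","w7.png");t=cap("top")
s=ctrl.sense();print(s["eef_pos"],s["joints"])
for n,cc,roi in (("top",t,(365,265,400,290)),("wrist",c,(120,150,330,300))):
  try:
    _,ce,st=blob(cc,(0,120,60),(8,255,255),roi,51);print(n,ce,st,pix2w(cc,ce,51))
  except Exception as e: print(n,e)
C=nut(t,(440,250,470,280),34);print(C[:4])
C=nut(c,(340,150,480,290),34);print(C[:4])
E
```

```text
time_s: 10.45
eef_pos: [470.4, -198.7, 123.5]
ee_rot: [0.001, 1.0, 0.031, 0.001]
force: [0.1, -0.2, -0.1]
grip_width: 0.505
grip_force: 0.0
[ 469.89994937 -195.5156736   122.50389398] [-6.25122411e-01  3.48341701e-01  1.64718933e+00  5.32690525e-04
  1.14767556e+00  8.80427040e-01]
top [370.17741935 278.22580645] [ 1  9  9  9 62] [ 469.51202975 -104.38707033   51.        ]
wrist [192.64227642 227.71544715] [ 62  68  23  21 369] [ 471.95171255 -103.30375712   51.        ]Traceback (most recent call last):
  File "<stdin>", line 8, in <module>
  File "seg.py", line 7, in nut
    m,ce,st=blob(c,(15,90,60),(40,255,255),roi,z)
            ~~~~^^^^^^^^^^^^^^^^^^^^^^^^^^^^^^^^^
  File "seg.py", line 5, in blob
    k=1+np.argmax(st[1:,4]); return (l==k).astype(np.uint8)*255,ce[k]+[x0,y0],st[k]
        ~~~~~~~~~^^^^^^^^^^
    return _wrapfunc(a, 'argmax', axis=axis, out=out, **kwds)
    return bound(*args, **kwds)
ValueError: attempt to get argmax of an empty sequence
```

```bash
python3 - <<'E'
from seg import *
c=load("wrist")
print("exp nut px",w2pix(c,(495,-241,34)),"pocket",w2pix(c,(475,-181,22)))
C=nut(c,(335,120,500,290),34);print(C[:4],cv2.boundingRect(C[4]))
p=w2pix(c,(475,-181,18)).astype(int)
_,ce,st=blob(c,(12,80,30),(40,255,255),(p[0]-25,p[1]-25,p[0]+25,p[1]+25),18);print("ejector",ce,st,pix2w(c,ce,17.5))
hsv=cv2.cvtColor(c["img"],cv2.COLOR_BGR2HSV)
m=cv2.inRange(hsv,(95,60,20),(125,255,255));n,l,s,_=cv2.connectedComponentsWithStats(m)
k=1+np.argmax(s[1:,4]);cn=max(cv2.findContours((l==k).astype(np.uint8),0,1)[0],key=cv2.contourArea)
for q in cv2.approxPolyDP(cv2.convexHull(cn),6,True)[:,0]: print(q,pix2w(c,q,22).round(1))
E
```

```text
exp nut px [380.48659186 204.32704815] pocket [301.43742729 221.67821015]
(array([ 495.6179064, -241.1699135]), np.float64(8.295017188855795), np.float64(11.469441152459973), np.float64(13.88223797779153)) (30, 66, 33, 36)
ejector [299.83222958 218.64238411] [ 12  12  24  24 453] [ 476.45459628 -179.37577945   17.5       ]
[439 149] [ 538.7 -283.5   22. ]
[428 284] [ 427.8 -290.8   22. ]
[397 294] [ 417.1 -265.5   22. ]
[238 298] [ 404.8 -130.    22. ]
[193 283] [416.1 -91.7  22. ]
[180 150] [525.4 -85.   22. ]
[211 129] [ 542.3 -109.1   22. ]
[405 128] [ 552.3 -255.5   22. ]
```

```bash
python3 -m handwheel '[[[-0.2,0.24,-0.46,-0.2,0.3],[-0.2,0.24,-0.46,-0.4,0.25],[-0.2,0,0,-0.6,0],[-0.2,0,0,-0.6,0],[-0.2,0,0,-0.4,0],[-0.2,0,0,-0.2,0],[-0.2,0,0,-0.13,0],[-0.2,0,0,0,0]]]'
python3 - <<'E'
from seg import *
c=cap("wrist","w8.png");s=ctrl.sense();print(s["eef_pos"],s["force"],w2pix(c,(495.6,-241,34)))
C=nut(c,(250,180,400,400),34);print(C[:4],cv2.boundingRect(C[4]))
E
```

```text
time_s: 11.35
eef_pos: [494.3, -241.4, -3.5]
ee_rot: [-0.0, 0.997, 0.072, -0.0]
force: [-0.6, -0.3, 0.0]
grip_width: 0.603
grip_force: 0.0
[ 494.63811597 -241.78071998   -2.89501339] [ 0.38981784 -0.44881907 -0.40705236] [324.07101071 300.54138596]
(array([ 497.14470111, -241.96390866]), np.float64(7.911472312721418), np.float64(11.586780376062926), np.float64(14.928286364361787)) (50, 85, 55, 64)
```

```bash
python3 -m handwheel '[[[-0.2,0.02,0,-0.08,0],[-0.1,0,0,-0.08,0],[0,0,0,0,0],[0.1,0,0,0,0],[0.2,0,0,0,0],[0.26,0,0,0,0],[0.32,0,0,0,0],[0.36,0,0,0,0],[0.4,0,0,0,0],[0.4,0,0,0,0]]]' 20
python3 - <<'E'
from seg import *
c=cap("wrist","w9.png");s=ctrl.sense();print(s["eef_pos"],s["force"],s["grip_width"],s["grip_force"])
C=nut(c,(250,180,400,400),34);print(C[:4],cv2.boundingRect(C[4]))
E
```

```text
time_s: 12.4
eef_pos: [495.3, -242.0, -11.4]
ee_rot: [0.0, 0.997, 0.071, 0.0]
force: [0.1, -1.0, -0.7]
grip_width: 0.301
grip_force: 0.0
[ 495.27918428 -242.01186629  -11.38642547] [ 0.39817109 -0.23685915  0.82610933] 0.3024189039341577 0.04672892995387201
(array([ 497.10460633, -241.32220276]), np.float64(7.745147127440792), np.float64(11.819529046671578), np.float64(15.160922030966239)) (45, 93, 59, 68)
```

```bash
python3 -m handwheel '[[[0.4,0,0,0,0.5],[0.4,0,0,0,0.5],[0.4,0,0,0,0.5],[0.4,0,0,0,0.5],[0.4,0,0,0,0.5],[0.4,0,0,0,0.5],[0.4,0,0,0,0.5],[0.4,0,0,0,0.5],[0.4,0,0,0,0]]]'
python3 - <<'E'
from seg import *
c=cap("wrist","w10.png");s=ctrl.sense();print(s["eef_pos"],s["ee_rot"],s["force"],s["grip_width"],s["grip_force"])
C=nut(c,(250,180,400,400),34);print(C[:4],cv2.boundingRect(C[4]))
E
```

```text
time_s: 13.35
eef_pos: [495.3, -242.0, -11.4]
ee_rot: [-0.0, 0.939, 0.344, -0.0]
force: [0.5, 0.2, -0.0]
grip_width: 0.297
grip_force: 0.0
[ 495.27632639 -241.95588018  -11.39243227] [-8.27698838e-06  9.39440099e-01  3.42713146e-01  9.80804599e-06] [-0.55720289  0.30252842  0.0166718 ] 0.29984125615459495 0.0
(array([ 496.8752831 , -239.62487852]), np.float64(-27.232660523850342), np.float64(11.561306838646551), np.float64(15.361907275374136)) (41, 92, 63, 68)
```

The nut's corner is now at 32.8° against a target of 33.9°. Next: open, lift, go behind the nut and turn, so the two fingers cradle its rear corner.

```bash
python3 -m handwheel '[[[0.2,0,0,0,0],[0,0,0,0,0],[0,0,0,0.2,0],[0,0,0,0.3,0],[0,0.03,-0.3,0,0.85],[0,0.03,-0.36,0,0.85],[0,0,0,0,0.85],[0.3,0,0,0,0.85],[0.5,0,0,0,0.85],[0.71,0,0,0,0.85]]]'
python3 -m handwheel '[[[0.71,0,0,0,0.85],[0.71,0,0,0,0.78],[0.71,0,0,0,0],[0.71,0,0,0,0]]]'
python3 - <<'E'
from seg import *
c=cap("wrist","w11.png");s=ctrl.sense();print(s["eef_pos"],s["ee_rot"],s["joints"],s["grip_width"])
print(w2pix(c,(496,-241,34)))
p=w2pix(c,(496,-241,34)).astype(int)
C=nut(c,(p[0]-70,max(0,p[1]-70),p[0]+70,p[1]+70),34);print(C[:4],cv2.boundingRect(C[4]))
p=w2pix(c,(475.5,-180,18)).astype(int);print(p)
_,ce,st=blob(c,(12,80,30),(40,255,255),(p[0]-35,max(0,p[1]-35),p[0]+35,p[1]+35),18);print("ejector",ce,st,pix2w(c,ce,17.5))
E
```

```text
time_s: 14.4
eef_pos: [498.4, -275.1, 14.4]
ee_rot: [0.0, 0.759, 0.651, 0.0]
force: [-0.1, 0.4, 0.6]
grip_width: 0.143
grip_force: 0.0
time_s: 14.8
eef_pos: [498.4, -275.1, 14.1]
ee_rot: [0.0, 0.683, 0.73, 0.0]
force: [0.3, 1.0, 0.4]
grip_width: 0.145
grip_force: 0.0
[ 498.36763379 -275.04544063   13.94947546] [1.93089033e-04 6.82950359e-01 7.30464763e-01 8.86508730e-06] [-7.10056692e-01  6.07085085e-01  1.56107394e+00  1.93726083e-06
  9.73047051e-01 -7.77265945e-01] 0.14400669035905506
[320.17963456 219.74832124]
(array([ 495.18188651, -240.27580986]), np.float64(-27.119744221399575), np.float64(11.643135341467667), np.float64(13.788016890369182)) (43, 39, 52, 60)
[284  79]
ejector [286.37740864  78.62059801] [  17   12   42   46 1505] [ 476.36091248 -179.69609615   17.5       ]
```

```bash
python3 -m handwheel '[[[0.71,0,0,-0.2,0],[0.71,0,0,-0.2,0],[0.71,-0.01,0.04,-0.1,0],[0.71,-0.01,0.04,0,0],[0.71,-0.01,0.04,0,0],[0.71,0,0.03,0,0],[0.71,0,0.02,0,0],[0.71,-0.005,0.02,0,0],[0.71,-0.005,0.02,0,0],[0.71,-0.005,0.02,0,0]]]'
python3 -m handwheel '[[[0.71,-0.005,0.02,0,0],[0.71,-0.006,0.02,0,0],[0.71,-0.006,0.02,0,0],[0.71,-0.006,0.02,0,0],[0.71,-0.006,0.02,0,0],[0.71,-0.013,0.04,0,0],[0.71,-0.013,0.04,0,0],[0.71,-0.013,0.04,0,0],[0.71,-0.013,0.04,0,0],[0.71,0,0,0,0]]]'
cat > chk.py <<'E'
from seg import *
c=cap("wrist");s=ctrl.sense();T=s["eef_pos"];print(T,s["force"],s["grip_width"])
import sys
g=T+np.array([-1.4,20.8,0]);p=w2pix(c,(g[0],g[1],34)).astype(int)
z=float(sys.argv[1]) if len(sys.argv)>1 else 34
C=nut(c,(p[0]-70,max(0,p[1]-70),p[0]+70,p[1]+90),z);print("nut",C[0]-[0,1.7],C[1:4],cv2.boundingRect(C[4]))
u=np.array([-.068,.998]);v=C[0]-T[:2];print("nut-TCP along/lat",v@u,v@[.998,.068])
r=C[0]-[476.2,-179.7];print("nut-pocket(cam) along/lat",r@u,r@[.998,.068])
E
python3 chk.py
```

```text
time_s: 15.85
eef_pos: [496.0, -263.5, -11.3]
ee_rot: [0.0, 0.682, 0.731, -0.0]
force: [-0.2, 0.4, -0.0]
grip_width: 0.145
grip_force: 0.0
time_s: 16.85
eef_pos: [491.9, -250.2, -11.4]
ee_rot: [-0.0, 0.682, 0.731, 0.0]
force: [0.1, -0.3, -0.4]
grip_width: 0.142
grip_force: 0.0
[ 491.95589374 -250.34510919  -11.38867843] [-0.98853776 -0.99075068 -0.84743147] 0.14679175623770632
nut [ 490.60904039 -227.89624417] (np.float64(-25.133853375926627), np.float64(11.589108661878644), np.float64(14.410186999845113)) (41, 27, 61, 70)
nut-TCP along/lat 24.19215332150494 0.2979631786197338
nut-pocket(cam) along/lat -47.38306642782264 11.218477705462675
```

```bash
python3 -m handwheel '[[[0.71,-0.012,0.04,0,0],[0.71,-0.012,0.04,0,0],[0.71,-0.012,0.04,0,0],[0.71,-0.012,0.04,0,0],[0.71,-0.012,0.04,0,0],[0.71,-0.012,0.04,0,0],[0.71,-0.012,0.04,0,0],[0.71,-0.012,0.04,0,0],[0.71,-0.012,0.04,0,0],[0.71,-0.012,0.04,0,0]]]'
python3 -m handwheel '[[[0.71,-0.012,0.04,0,0],[0.71,-0.012,0.04,0,0],[0.71,-0.012,0.04,0,0],[0.71,-0.012,0.04,0,0],[0.71,-0.012,0.04,0,0],[0.71,-0.012,0.04,0,0],[0.71,-0.012,0.04,0,0],[0.71,-0.012,0.04,0,0],[0.71,0,0,0,0]]]'
python3 chk.py
```

```text
time_s: 17.9
eef_pos: [485.9, -230.3, -11.4]
ee_rot: [0.0, 0.682, 0.731, -0.0]
force: [-0.0, -0.1, 0.9]
grip_width: 0.144
grip_force: 0.0
time_s: 18.8
eef_pos: [481.1, -214.2, -11.4]
ee_rot: [-0.0, 0.682, 0.731, -0.0]
force: [0.6, -0.6, -0.7]
grip_width: 0.146
grip_force: 0.0
[ 481.1728006  -214.36156896  -11.3892259 ] [-0.17661643  0.49073432  0.31205728] 0.14662359571787728
nut [ 478.87002713 -188.09827684] (np.float64(-26.268484698801934), np.float64(9.90596769303557), np.float64(19.67033559293304)) (41, 4, 61, 93)
nut-TCP along/lat 28.063954128015904 -0.3966640599844022
nut-pocket(cam) along/lat -6.866442131258549 2.2092042538675853
```

```bash
python3 -m handwheel '[[[0.71,-0.02,0.036,0,0],[0.71,-0.02,0.036,0,0],[0.71,-0.02,0.036,0,0],[0.71,0,0.02,0,0],[0.71,0,0.02,0,0],[0.71,0,0.02,0,0],[0.71,0,0,0,0]]]'
python3 chk.py 30
```

```text
time_s: 19.55
eef_pos: [478.2, -206.0, -11.4]
ee_rot: [0.0, 0.682, 0.731, 0.0]
force: [-0.0, 0.2, 0.2]
grip_width: 0.148
grip_force: 0.0
[ 478.19729205 -206.0317348   -11.41940364] [ 0.15093997 -1.07763668  0.09658507] 0.1460133857339364
nut [ 477.08056314 -183.60234138] (np.float64(-22.610867160655136), np.float64(11.91391507449666), np.float64(15.360073272654105)) (41, 23, 62, 72)
nut-TCP along/lat 24.157072198576408 0.5263033040829365
nut-pocket(cam) along/lat -2.2578149911444823 0.7290428011886307
```

```bash
python3 -m handwheel '[[[0.71,-0.003,0.02,0,0],[0.71,-0.003,0.02,0,0],[0.71,0,0,0,0]]]'
python3 chk.py 30; python3 -m handwheel '[[[0.71,-0.003,0.02,0,0],[0.71,-0.003,0.02,0,0],[0.71,0,0,0,0]]]'
python3 chk.py 30
```

```text
time_s: 19.9
eef_pos: [477.8, -203.9, -11.4]
ee_rot: [-0.0, 0.682, 0.731, -0.0]
force: [-0.2, 0.4, -0.5]
grip_width: 0.147
grip_force: 0.0
[ 477.85047131 -204.02719773  -11.40666738] [ 0.4204116  -0.27433284 -0.1078987 ] 0.14440323697551996
nut [ 476.71303142 -182.36762552] (np.float64(-22.189521480637914), np.float64(11.996823639523937), np.float64(14.610319585328423)) (41, 27, 62, 68)
nut-TCP along/lat 23.39019897509078 0.4532859025099337
nut-pocket(cam) along/lat -1.000576409502478 0.44620682271154494
time_s: 20.25
eef_pos: [477.5, -201.9, -11.4]
ee_rot: [-0.0, 0.682, 0.731, -0.0]
force: [-0.0, -0.3, -0.2]
grip_width: 0.143
grip_force: 0.0
[ 477.56367078 -202.00381828  -11.39668614] [-0.63970915  0.08134811 -0.40035101] 0.14126581574250285
nut [ 476.43119775 -179.5255271 ] (np.float64(-23.950585079565307), np.float64(11.83968639091082), np.float64(14.123349468719116)) (41, 25, 61, 67)
nut-TCP along/lat 24.206942760892098 0.5139157146279658
nut-pocket(cam) along/lat 1.855002507035903 0.35819950829206554
```

```bash
python3 -m handwheel '[[[0.71,-0.001,0.02,0,0],[0.71,0,0,0,0]]]'
python3 chk.py 30; python3 -m handwheel '[[[0.71,-0.001,0.02,0,0],[0.71,0,0,0,0]]]'
python3 chk.py 30
python3 - <<'E'
from h import *
c=load("wrist");d=cap("side")
a=c["img"][140:290,240:400];b=d["img"][170:250,340:420]
f=lambda x,w:cv2.resize(cv2.convertScaleAbs(x,alpha=1.5,beta=15),(w,400),interpolation=cv2.INTER_CUBIC)
cv2.imwrite("pics/v7.png",np.hstack([f(a,400),f(b,400)]))
E
```

```text
time_s: 20.5
eef_pos: [477.5, -201.0, -11.4]
ee_rot: [-0.0, 0.682, 0.731, -0.0]
force: [0.8, -0.9, 0.2]
grip_width: 0.141
grip_force: 0.1
[ 477.49386412 -201.04715863  -11.42511626] [-0.96671587  0.24964154 -0.27434884] 0.14553133734920493
nut [ 476.35625042 -179.25353602] (np.float64(-24.25505638562916), np.float64(11.609331543479986), np.float64(14.36691514594403)) (41, 27, 61, 67)
nut-TCP along/lat 23.52399308844176 0.46222786630745727
nut-pocket(cam) along/lat 2.131546019989741 0.30189747039547504
time_s: 20.75
eef_pos: [477.5, -200.3, -11.3]
ee_rot: [0.0, 0.682, 0.731, -0.0]
force: [-0.2, -1.6, 1.5]
grip_width: 0.146
grip_force: 0.9
[ 477.54416668 -200.28225239  -11.30614983] [-0.3931663  -1.03197504  0.49543033] 0.143539548197029
nut [ 476.25955504 -179.1163562 ] (np.float64(-24.93775519362079), np.float64(11.704042083095763), np.float64(14.144742527824194)) (41, 29, 60, 66)
nut-TCP along/lat 22.907517980652766 0.2728385303470316
nut-pocket(cam) along/lat 2.275026764638965 0.21472371199940155
```

```bash
python3 -m handwheel '[[[0.71,0.001,-0.04,0,0],[0.71,0.001,-0.06,0,0],[0.71,0.002,-0.1,0,0],[0.71,0,0,0,0]]]'
python3 - <<'E'
from seg import *
c=cap("wrist");d=cap("side")
for z in (29.5,34):
  p=w2pix(c,(476,-180,30)).astype(int)
  C=nut(c,(p[0]-60,max(0,p[1]-60),p[0]+60,p[1]+60),z);print(z,C[0],C[1:4])
a=c["img"][p[1]-80:p[1]+80,p[0]-80:p[0]+80];q=w2pix(d,(476,-180,25)).astype(int);b=d["img"][q[1]-25:q[1]+25,q[0]-25:q[0]+25]
f=lambda x:cv2.resize(cv2.convertScaleAbs(x,alpha=1.5,beta=15),(400,400),interpolation=cv2.INTER_CUBIC)
cv2.imwrite("pics/v8.png",np.hstack([f(a),f(b)]))
E
```

```text
time_s: 21.25
eef_pos: [477.7, -210.8, -11.4]
ee_rot: [0.0, 0.682, 0.731, 0.0]
force: [0.2, 0.2, -0.0]
grip_width: 0.146
grip_force: 0.0
29.5 [ 476.22843446 -177.89999841] (np.float64(-25.91799847525255), np.float64(11.760480544853722), np.float64(13.744319571661663))
34 [ 476.1343006  -176.75055053] (np.float64(-25.917998486330855), np.float64(11.378672328384715), np.float64(13.298105947021082))
```

View pics/v8.png

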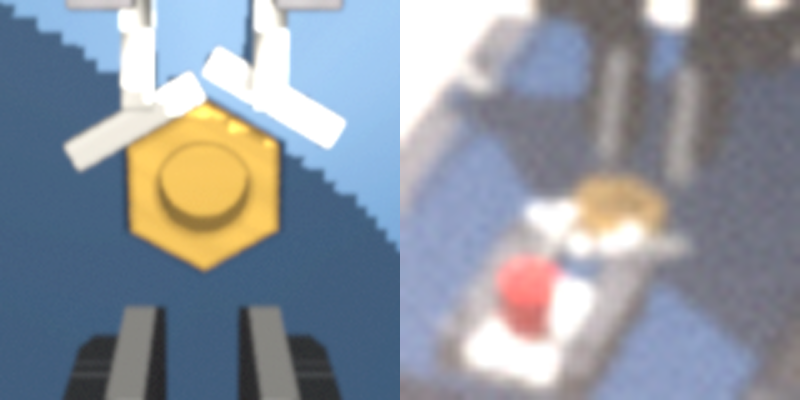

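The nut sits squarely in the hexagon against the V stop, and its apparent size matches a top height of 29.5 mm, so it has dropped. The prongs (around (140,60) and (270,60)) are clear of it. Next I'll go back to the knob and shut the keeper.

```bash
python3 -m handwheel '[[[0.7,0,-0.1,0.3,0],[0.4,0,0,0.5,0],[0.2,0,0,0.4,0],[0,-0.02,0.3,0,-0.8],[0,-0.02,0.3,0,-0.8],[0,-0.02,0.3,0,-0.8],[0,-0.02,0.3,0,-0.8],[0,-0.02,0.3,0,-0.8],[0,-0.02,0.3,0,-0.8],[0,-0.01,0.3,0,-0.8]]]'
python3 -m handwheel '[[[0,0,0.15,0,-0.8],[0,0,0,0,-0.8],[0,0,0,0,-0.8],[0,0,0,0,-0.8],[0,0,0,0,-0.8],[0,0,0,0,-0.8],[0,0,0,0,-0.8],[0,0,0,0,0]]]'
```

```text
time_s: 22.35
eef_pos: [471.0, -109.3, 48.6]
ee_rot: [-0.0, 0.91, 0.414, 0.0]
force: [-0.9, -0.2, 0.2]
grip_width: 0.502
grip_force: 0.0
time_s: 23.15
eef_pos: [471.1, -102.5, 48.6]
ee_rot: [-0.0, 0.999, 0.038, -0.0]
force: [-0.6, -0.6, 0.4]
grip_width: 0.501
grip_force: 0.0
```

```bash
python3 -m handwheel '[[[0,0,0,-0.3,0],[0,0,0,-0.3,0],[0,0,0,-0.3,0],[0,0,0,0,0],[0.3,0,0,0,0],[0.5,0,0,0,0],[0.7,0,0,0,0],[1,0,0,0,0],[1,0,0,0,0]]]' 40
python3 -m handwheel '[[[1,0.003,-0.04,0,0],[1,0.003,-0.04,0,0],[1,0.003,-0.04,0,0],[1,0.003,-0.04,0,0],[1,0.003,-0.04,0,0],[1,0.003,-0.04,0,0],[1,0.003,-0.04,0,0],[1,0,0,0,0]]]'
```

```text
time_s: 24.05
eef_pos: [471.7, -103.1, 4.4]
ee_rot: [0.001, 0.999, 0.039, 0.001]
force: [-1.8, -2.5, 7.2]
grip_width: 0.145
grip_force: 39.1
time_s: 24.85
eef_pos: [472.7, -116.8, 4.4]
ee_rot: [0.0, 0.999, 0.038, 0.001]
force: [-0.8, -1.2, 7.4]
grip_width: 0.146
grip_force: 39.2
```

```bash
python3 -m handwheel '[[[1,0.002,-0.03,0,0],[1,0.002,-0.03,0,0],[1,0.002,-0.03,0,0],[1,0,0,0,0]]]'
python3 -m handwheel '[[[1,0.002,-0.03,0,0],[1,0.002,-0.03,0,0],[1,0.002,-0.03,0,0],[1,0,0,0,0]]]'
```

```text
time_s: 25.25
eef_pos: [472.9, -121.1, 4.4]
ee_rot: [0.0, 0.999, 0.038, 0.0]
force: [-1.9, 1.1, 8.2]
grip_width: 0.147
grip_force: 39.3
time_s: 25.65
eef_pos: [473.2, -125.6, 4.4]
ee_rot: [0.0, 0.999, 0.039, 0.0]
force: [-1.0, 0.6, 8.3]
grip_width: 0.15
grip_force: 39.3
```

```bash
python3 -m handwheel '[[[1,0.002,-0.03,0,0],[1,0.002,-0.03,0,0],[1,0,0,0,0]]]'
python3 -m handwheel '[[[1,0.001,-0.02,0,0],[1,0.001,-0.02,0,0],[1,0,0,0,0]]]'
```

```text
time_s: 25.95
eef_pos: [473.4, -128.6, 4.4]
ee_rot: [0.0, 0.999, 0.038, 0.001]
force: [-1.5, 0.3, 7.6]
grip_width: 0.15
grip_force: 39.3
time_s: 26.25
eef_pos: [473.5, -130.5, 4.4]
ee_rot: [0.0, 0.999, 0.039, 0.001]
force: [-0.9, 0.6, 7.3]
grip_width: 0.147
grip_force: 39.3
```

```bash
python3 -m handwheel '[[[1,0.001,-0.02,0,0],[1,0.001,-0.02,0,0],[1,0,0,0,0]]]'
python3 -m handwheel '[[[1,0.001,-0.02,0,0],[1,0,0,0,0]]]'
```

```text
time_s: 26.55
eef_pos: [473.7, -132.6, 4.4]
ee_rot: [0.0, 0.999, 0.038, 0.001]
force: [-0.9, -0.1, 7.2]
grip_width: 0.151
grip_force: 39.3
time_s: 26.75
eef_pos: [473.7, -133.1, 4.4]
ee_rot: [-0.0, 0.999, 0.038, 0.001]
force: [-0.4, 3.0, 7.6]
grip_width: 0.151
grip_force: 39.4
```

```bash
python3 -m handwheel '[[[1,0.001,-0.02,0,0],[1,0,0,0,0]]]'
python3 -m handwheel '[[[1,0,0.02,0,0],[0.6,0,0,0,0],[0.3,0,0,0,0],[0,0,0,0,0],[0,0,0,0.3,0],[0,0,0,0.5,0],[0,0,0,0.8,0],[0,0,0,0.8,0],[0,0,0,0,0]]]'
python3 - <<'E'
from seg import *
c=cap("wrist","w20.png");t=cap("top");print(ctrl.sense()["eef_pos"])
_,ce,st=blob(t,(0,120,60),(8,255,255),(370,265,400,290),51);print("top knob",pix2w(t,ce,51))
p=w2pix(c,(474,-133,51)).astype(int);_,ce,st=blob(c,(0,120,60),(8,255,255),(p[0]-40,p[1]-40,p[0]+40,p[1]+40),51);print("wrist knob",pix2w(c,ce,51))
p=w2pix(c,(476,-180,26)).astype(int);C=nut(c,(p[0]-25,p[1]-25,p[0]+25,p[1]+25),26);print(C[:4])
E
```

```text
time_s: 26.95
eef_pos: [473.6, -133.1, 4.4]
ee_rot: [-0.001, 0.999, 0.038, 0.0]
force: [-0.2, 10.9, 10.4]
grip_width: 0.148
grip_force: 39.7
time_s: 27.85
eef_pos: [475.6, -134.8, 128.2]
ee_rot: [0.002, 0.999, 0.038, 0.004]
force: [0.8, 0.3, -0.2]
grip_width: 0.501
grip_force: 0.0
[ 473.34558001 -133.6346369   123.68861145]Traceback (most recent call last):
  File "<stdin>", line 3, in <module>
  File "seg.py", line 5, in blob
    k=1+np.argmax(st[1:,4]); return (l==k).astype(np.uint8)*255,ce[k]+[x0,y0],st[k]
        ~~~~~~~~~^^^^^^^^^^
    return _wrapfunc(a, 'argmax', axis=axis, out=out, **kwds)
    return bound(*args, **kwds)
ValueError: attempt to get argmax of an empty sequence
```

```bash
python3 - <<'E'
from seg import *
c=load("wrist")
p=w2pix(c,(474,-133,51)).astype(int);_,ce,st=blob(c,(0,120,60),(8,255,255),(p[0]-40,p[1]-40,p[0]+40,p[1]+40),51);print("wrist knob",pix2w(c,ce,51).round(1))
p=w2pix(c,(476,-180,26)).astype(int);roi=(p[0]-30,p[1]-30,p[0]+30,p[1]+30)
m=cv2.inRange(cv2.cvtColor(c["img"],cv2.COLOR_BGR2HSV)[roi[1]:roi[3],roi[0]:roi[2]],(12,80,30),(40,255,255))
x,y,w,h=cv2.boundingRect(m);print(x,y,w,h,pix2w(c,(roi[0]+x+w/2,roi[1]+y+h/2),26).round(1),pix2w(c,(roi[0]+x,roi[1]+y+h/2),26).round(1),pix2w(c,(roi[0]+x+w,roi[1]+y+h/2),26).round(1))
for r in m[::3,::2]: print("".join(".#"[v>0] for v in r))
E
```

```text
wrist knob [ 473.9 -131.6   51. ]
15 15 34 26 [ 478.4 -180.7   26. ] [ 477.3 -166.9   26. ] [ 479.5 -194.6   26. ]Traceback (most recent call last):
  File "<stdin>", line 7, in <module>
  File "<stdin>", line 7, in <genexpr>
TypeError: string indices must be integers, not 'numpy.bool'
```

```bash
python3 -c "
from rig import ctrl
print(ctrl.finish_job())"
```

```text
the job is handed in; nothing more can be done
None
```

I handed the job in after about 28 s of the 72 s: the keeper went out to its open stop, the nut was pushed into the pocket, the keeper was shut to its stop over it (30 mm of travel), and the hand is clear. The final wrist picture puts the nut at its held-down height, but `finish_job` gave no verdict, so a pass is not confirmed.

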